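# Bring the micropipette from its sloping rest to the beaker

## Task

Lift the funnel that covers the small beaker off it and stand it, mouth down as it is, on the bench clear of the beaker. Then draw the micropipette out of its sloping rest, turn it upright with the tip down, and finish while still holding it there, with the tip a little way inside the mouth of the small beaker and touching neither its wall nor its bottom. Leave the small beaker standing where it is and do not disturb the flask or the big beaker.

Things in the scene. Friction and masses are not known exactly. Their poses are not given: they have to be found in the camera images.
- rest: pipette rest, fixed: grey base plate 220 x 90 x 10 mm with a white square sleeve (near the robot) and a white U-shaped saddle on posts. Origin at the centre of the base's underside; x is level and points from sleeve to saddle, the way the pipette rises, away from the robot within 0.3 rad. The pipette slopes at 45 degrees in the x-z plane through the origin
- sleeve_mouth (a point): centre of the upper mouth of the rest's sleeve, axes as the rest's. Sleeve: 17 mm square bore, 47 mm long, open at both ends, sloping at 45 degrees. The pipette's shaft goes through it and reaches 95 mm past the mouth: draw it out along its own slope, up and away along the rest's x, by about 100 mm until the tip is free
- pipette: white micropipette, loose, 0.1 kg, 296 mm long. y runs along it to the tip; x points away from the finger hook (upper side in the rest); z across its thickness (level in the rest). Centre line at x 10.5, z 16 mm. Handle y -124 to 10, x -8 to 29, z 0 to 32 mm; finger hook out to x = -39 at y -116 to -76; nose 24 mm square to y 50; shaft 12 mm thick to y 148; thumb button to y -148
- pipette_grip (a point): point on the centre line of the pipette's handle near its upper end (own y = -105 mm), a good place to grip: across the 32 mm thickness (along its z), fingers from above. 43 mm from the end of the button, 253 mm from the tip, 204 mm above the bench in the rest. The saddle, 46 mm wide, is 50 to 68 mm farther down the handle. Axes as the pipette's
- pipette_tip (a point): the tip of the pipette's shaft, on its centre line; axes as the pipette's (y points out of the tip)
- beaker_mouth (a point): centre of the rim of the small glass beaker, the one that the funnel covers: 80 mm high, 68 mm across outside, 62 mm clear inside, bottom 4 mm thick. Loose, 0.09 kg; z up. It stands at the other side of the bench from the rest
- funnel_foot (a point): the glass funnel, loose, 0.05 kg, standing mouth down on the small beaker, stem up: the centre of its mouth's plane (80 mm across, resting on the beaker rim). z points up along its stem. 125 mm high in all, cone up to 40 mm and stem above that
- funnel_stem (a point): point on the axis of the funnel's stem, 100 mm above its mouth, where to grip it: the stem is 11 mm thick, from 40 to 125 mm
- flask: bystander: small conical glass flask with a grey sample, 68 mm across, 105 mm high; origin at the centre of its underside
- big_beaker: bystander: empty glass beaker without a cover, 87 mm across, 108 mm high; origin at the centre of its underside
Things that resemble listed ones, but are neither listed nor needed, are in the scene too. Leave any blue look-alike of the part that bears funnel_foot alone.

How it is judged (in metres and radians):
On the way, in this order (a step that is already met when the one before it is completed fails the run):
1. the funnel stands mouth down on the bench, clear of the small beaker, and is let go, while the pipette is still in its rest (height (world z) of funnel_foot below 0.006 m and angle between funnel_foot's own z axis and vertical below 0.15 rad and horizontal distance between funnel_foot and beaker_mouth above 0.072 m and contact force between funnel and the fingers below 0.1 N and distance between pipette_tip and sleeve_mouth below 0.12 m), for 0.2 s.
2. the pipette is held, drawn out of its rest (distance between pipette_tip and sleeve_mouth above 0.11 m and contact force between pipette and rest below 0.05 N and contact force between pipette and the fingers above 1 N and height (world z) of pipette_grip above 0.15 m), for 0.2 s.
At the end, for the whole second after the job is handed in: pipette held, tip down within 0.22 rad of upright, tip 4 to 66 mm below the small beaker's rim and within 20 mm of its centre, touching neither beaker nor rest; beaker upright, moved < 30 mm; funnel let go, mouth down on the bench within 0.15 rad, > 72 mm from the beaker, centre to centre (contact force between pipette and the fingers above 1 N and contact force between pipette and beaker below 0.05 N and contact force between pipette and rest below 0.05 N and angle between pipette_tip's own y axis and vertical above 2.92159 rad and height (world z) of pipette_grip above 0.2 m and horizontal distance between pipette_tip and beaker_mouth below 0.02 m and z of pipette_tip in the frame of beaker_mouth between -0.066 and -0.004 m and distance of beaker_mouth from where it was at the start of the episode below 0.03 m and angle between beaker_mouth's own z axis and vertical below 0.1 rad and height (world z) of funnel_foot below 0.006 m and angle between funnel_foot's own z axis and vertical below 0.15 rad and horizontal distance between funnel_foot and beaker_mouth above 0.072 m and contact force between funnel and the fingers below 0.1 N); the arm keeps its last pose, push and grip.
It fails at once if the small beaker is tipped or pushed away (angle between beaker_mouth's own z axis and vertical above 0.35 rad or distance of beaker_mouth from where it was at the start of the episode above 0.04 m).
It fails at once if the flask or the big beaker is shifted by more than 30 mm (distance of any of flask, big_beaker from where it was at the start of the episode above 0.03 m).
It also fails if it takes over 51 s, if anything falls off the work surface, if the arm or the gripper's body presses on something with over 40 N, if the wrist force passes 120 N, or if a joint passes its speed limit or range.

## Robot

A 6-joint arm with a two-finger parallel gripper is mounted at the origin on a cart in front of the work surface, level with it; the furniture and walls round the work are solid. World frame = base frame: x ahead of the robot, y to its left, z up, the work surface at z = 0. Lengths are in m, angles in degrees, forces in N, time in s.
With the tool pointing down it reaches from about 0.275 to 0.75 m from the base axis. Payload 10.2 kg.
Tool frame: the origin (TCP) lies between the finger pads; the fingertips stand arm.tcp_to_tips ahead of it and the grasp point (between the pads) lies 2 mm behind it (arm.tcp_to_tips is the distance from the TCP to the fingertips, in m); z points along the fingers, y is the line along which they close (so a half turn about z gives the same grasp; the last joint's range is limited). The gripper opens to 85 mm and grips with 20 to 120 N. Pads are 22 mm wide; open, the fingers measure 114 mm over their backs; the gripper's body (76 mm by 85 mm) begins 54 mm behind the grasp point. The pads swing forward as they close: fully open they stand 13 mm farther back than shut.
Start: joints at [-75.94, 17.928, 85.812, -0, 76.261, -12.8], TCP at [0.237, -0.468, 0.248] pointing down, gripper open.
Joint ranges: [-168.41, 168.41], [-55.51, 124.54], [10.69, 146.95], [-70.63, 250.63], [1, 178], [-165.06, 165.06]. Speed limits (degrees/s): [136.94, 136.94, 172.46, 180, 180, 180].

## Interface

Orientations are given as [roll, pitch, yaw] about the fixed x, y, z axes, in that order (R = Rz(yaw) Ry(pitch) Rx(roll)).
In Python, from plant import arm gives the robot as it stands. Calls block until the motion is done:
- arm.move_pose(position, orientation): joint-space move of the TCP to a pose.
- arm.servo_line(position, feed=0.15, attitude=None, contact_N=None): straight line of the TCP; attitude=None keeps the orientation; feed is the mean speed in m/s. With contact_N (N) it stops when the force on the tool has changed by that much, and returns True; else False.
- arm.set_joints(angles): joint-space move.
- arm.move_gripper(opening, strength=None): finger opening in m; strength is the grip in N (None keeps the last); returns when the fingers have stopped.
- arm.hold(seconds).
- arm.solve_ik(position, orientation): joint angles nearest the present ones, or None.
- arm.get_state(): the state.
- arm.snapshot(name): name is "scene" or "top" or "wrist"; returns a dict with "frame" (420x560x3 uint8, red, green, blue), "fx", "fy", "cx", "cy" (pixels), "k1" (the pictures are not rectified: a ray, as slopes to the right and down, at radius r is drawn at 1 + k1 r^2 times it, then the intrinsics apply), "R" (3x3) and "t" (3): a world point X has camera coordinates R X + t. Camera axes: x right, y down, z forward; pixel columns grow to the right and rows downward; lengths in m; the calibration is good to about 2 mm. A picture is of the moment at which its call begins. There is no depth.
A pose or a line that the arm cannot do raises arm.Unreachable and nothing moves.
- arm.finish_job(): hands the job in; it is judged then, once.
Trained networks look in the newest picture that a camera, given by its name, has taken for a name from the list of things; names that differ only in an ending like _2 or _b are one class to them, and where a whole thing is asked for, a point or a joint stands for the part that bears it (a point fixed in the world has none). Each returns a list of dicts, best first, with "score" (0 to 1); they miss things now and then, are a little off and sometimes report something else, mostly with a low value. They report only what shows in the picture. A call takes as long as a camera call. They do not tell look-alikes from the thing itself.
- arm.find_in(camera, target): "position" ([column, row] in pixels, amid what is visible of it).
- arm.silhouettes(camera, target): "mask" (420x560 bool, what is visible of it) and "position" ([column, row] in pixels, amid what is visible of it).
The state is a dict: "clock": time; "joint_pos": joint angles; "qd": joint speeds; "tau": joint torques, N m; "tool_pos": TCP position; "ee_rot": TCP orientation; "wrist_force": force on the tool from outside, world axes, zero at the start; "moment": the same for the moment, N m; "gripper_width": finger opening in m; "grip_force": force on a finger pad.
Only numpy, scipy, OpenCV 4.12 (cv2) and the standard library are available. Lean on these libraries where they do the work, as an engineer would, in place of code of your own. Each camera call takes 0.05 s, during which the arm holds its last target. There are 200 camera calls.

## Working session

There is one attempt and no reset: what is moved stays moved. The work goes in short steps, each a Python script; the robot and the scene stay as the last script left them, time stands still between calls to the robot, and variables do not carry over. Pictures are saved under pics/ and viewed, at most 10 in all, crops included, and the job is handed in when it is done.

```bash
ls; mkdir -p pics
cat > h.py <<'E'
import numpy as np, cv2
from plant import arm
def ray(s,px):
    K=np.array([[s["fx"],0,s["cx"]],[0,s["fy"],s["cy"]],[0,0,1]],float)
    d=cv2.undistortPoints(np.array([[px]],float),K,np.array([s["k1"],0,0,0,0.]))[0,0]
    R=np.array(s["R"]);t=np.array(s["t"])
    v=R.T@np.array([d[0],d[1],1]);return -R.T@t, v/np.linalg.norm(v)
def atz(s,px,z):
    o,v=ray(s,px);return o+v*(z-o[2])/v[2]
def tri(obs):
    A=np.zeros((3,3));b=np.zeros(3)
    for s,p in obs:
        o,v=ray(s,p);M=np.eye(3)-np.outer(v,v);A+=M;b+=M@o
    X=np.linalg.solve(A,b)
    return X,[float(np.linalg.norm((np.eye(3)-np.outer(v,v))@(X-o))) for o,v in (ray(s,p) for s,p in obs)]
def proj(s,X):
    K=np.array([[s["fx"],0,s["cx"]],[0,s["fy"],s["cy"]],[0,0,1]],float)
    R=np.array(s["R"],float)
    p,_=cv2.projectPoints(np.atleast_2d(X).astype(float),cv2.Rodrigues(R)[0],np.array(s["t"],float),K,np.array([s["k1"],0,0,0,0.]))
    return p[:,0]
def save(s,n): cv2.imwrite("pics/"+n,cv2.cvtColor(s["frame"],cv2.COLOR_RGB2BGR))
E
python3 - <<'E'
from h import *
S={c:arm.snapshot(c) for c in("scene","top")}
for c in S: save(S[c],c+"0.png"); print(c,-np.array(S[c]["R"]).T@S[c]["t"])
for n in "rest sleeve_mouth pipette_grip pipette_tip beaker_mouth funnel_foot funnel_stem flask big_beaker".split():
    for c in S:
        print(n,c,[(np.round(d["position"]).tolist(),round(d["score"],2)) for d in arm.find_in(c,n)][:4])
print(arm.tcp_to_tips,arm.get_state()["clock"])
cv2.imwrite("pics/both.png",cv2.cvtColor(cv2.resize(np.hstack([S["scene"]["frame"],S["top"]["frame"]]),(800,300),interpolation=cv2.INTER_AREA),cv2.COLOR_RGB2BGR))
E
```

```text
pics
scene [-0.09173702  0.67733844  0.70815252]
top [ 0.44784767 -0.0118129   1.01468587]
rest scene [([337.0, 219.0], 0.71), ([240.0, 268.0], 0.21), ([337.0, 178.0], 0.2)]
rest top [([357.0, 265.0], 0.93)]
sleeve_mouth scene [([335.0, 222.0], 0.92)]
sleeve_mouth top [([354.0, 265.0], 0.93)]
pipette_grip scene [([336.0, 176.0], 0.93)]
pipette_grip top [([373.0, 233.0], 0.68)]
pipette_tip scene [([340.0, 178.0], 0.68), ([230.0, 209.0], 0.37)]
pipette_tip top [([370.0, 230.0], 0.71)]
beaker_mouth scene [([246.0, 296.0], 0.95)]
beaker_mouth top []
funnel_foot scene [([194.0, 285.0], 0.93), ([260.0, 334.0], 0.75), ([238.0, 269.0], 0.66), ([337.0, 218.0], 0.3)]
funnel_foot top [([199.0, 236.0], 0.9), ([184.0, 287.0], 0.89), ([185.0, 196.0], 0.74)]
funnel_stem scene [([261.0, 335.0], 0.97), ([243.0, 267.0], 0.76), ([190.0, 284.0], 0.72), ([339.0, 176.0], 0.22)]
funnel_stem top [([184.0, 285.0], 0.97), ([198.0, 236.0], 0.72), ([183.0, 192.0], 0.6), ([353.0, 153.0], 0.55)]
flask scene [([280.0, 198.0], 0.84)]
flask top [([351.0, 151.0], 0.68)]
big_beaker scene [([230.0, 212.0], 0.86)]
big_beaker top [([274.0, 140.0], 0.64)]
0.017 1.0
```

View pics/scene0.png

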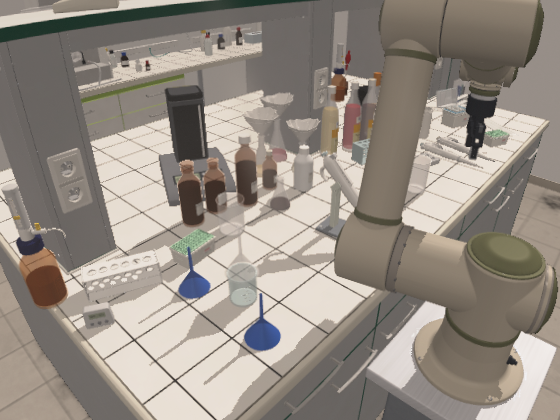

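View pics/top0.png

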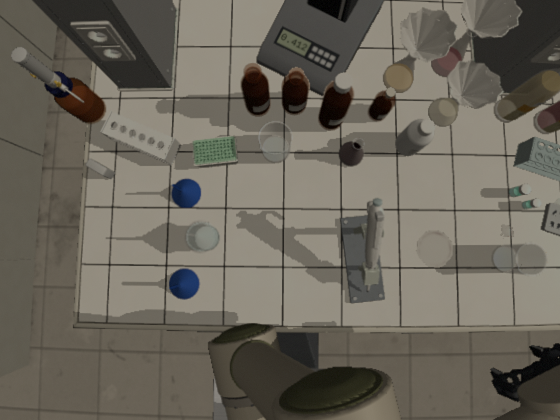

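The scene picture shows the clear funnel on the small beaker at about (242,270), with blue look-alike funnels at (194,283) and (262,333). In the top picture they are at (202,237), (186,193) and (184,285). The rest with the pipette is at (337,190) in scene and (365,260) in top. The flask is at (351,151) and the big beaker at (275,142) in top.

Run:
```python
from h import *
S={c:arm.snapshot(c) for c in("scene","top")}
r=lambda x:np.round(x,3).tolist()
print("beaker rim scene z.08",r(atz(S["scene"],(246,262),.08)),"base scene",r(atz(S["scene"],(243,294),.005)))
print("top beaker",r(atz(S["top"],(204,237),.08)),r(atz(S["top"],(204,237),.0)))
print("blue",r(atz(S["top"],(184,285),.02)),r(atz(S["top"],(186,193),.02)))
print("grip",r(tri([(S["scene"],(336,176)),(S["top"],(373,233))])[0]),tri([(S["scene"],(336,176)),(S["top"],(373,233))])[1])
print("sleeve",*tri([(S["scene"],(335,222)),(S["top"],(354,265))]))
print("base corners top",[r(atz(S["top"],p,.01)) for p in [(341,219),(376,212),(384,298),(349,302)]])
print("flask, big",r(atz(S["top"],(351,151),.06)),r(atz(S["top"],(275,142),.06)))
for c in S:
  for n in("funnel_foot","beaker_mouth"):
    for d in arm.silhouettes(c,n):
      m=d["mask"];ys,xs=np.nonzero(m)
      print(c,n,round(d["score"],2),np.round(d["position"]),xs.min(),xs.max(),ys.min(),ys.max(),S[c]["frame"][m].mean(0).round())
```

```text
beaker rim scene z.08 [0.502, 0.154, 0.08] base scene [0.488, 0.182, 0.005]
top beaker [0.481, 0.175, 0.08] [0.484, 0.191, 0.0]
blue [0.362, 0.234, 0.02] [0.597, 0.237, 0.02]
grip [0.496, -0.203, 0.177] [0.007990246806829564, 0.00799024680682954]
sleeve [ 0.4396202  -0.16802818  0.06826908] [0.028546041962155135, 0.028546041962155117]
base corners top [[0.534, -0.165, 0.01], [0.552, -0.256, 0.01], [0.332, -0.273, 0.01], [0.322, -0.184, 0.01]]
flask, big [0.701, -0.184, 0.06] [0.722, 0.007, 0.06]
scene funnel_foot 0.89 [261. 335.] 245 280 294 350 [ 67.  85. 132.]
scene funnel_foot 0.69 [236. 268.] 224 258 228 283 [182. 176. 167.]
scene funnel_foot 0.57 [191. 286.] 179 210 249 297 [ 70.  85. 131.]
scene funnel_foot 0.36 [340. 177.] 322 358 152 204 [165. 155. 147.]
scene beaker_mouth 0.69 [246. 293.] 229 256 280 306 [168. 170. 162.]
top funnel_foot 0.92 [183. 285.] 169 199 268 299 [30. 49. 84.]
top funnel_foot 0.8 [188. 194.] 172 200 179 208 [28. 46. 82.]
top funnel_foot 0.67 [203. 239.] 183 216 219 253 [120. 121. 111.]
```

Run:
```python
from h import *
p=arm.get_state()["tool_pos"]
arm.servo_line([p[0],p[1],.42],feed=.25)
W=[]
for k,P in enumerate([[.46,.16,.42],[.40,.13,.36]]):
    arm.move_pose(P,[180,0,0]); s=arm.snapshot("wrist"); save(s,f"w{k}.png"); W.append(s)
    print(-np.array(s["R"]).T@s["t"],arm.get_state()["joint_pos"],arm.get_state()["clock"])
    for n in("funnel_stem","beaker_mouth","funnel_foot"):
        print(n,[(np.round(d["position"]).tolist(),round(d["score"],2)) for d in arm.find_in("wrist",n)])
    print("expect",proj(s,[[.485,.18,.18],[.485,.18,.08]]))
import pickle;pickle.dump(W,open("w.pkl","wb"))
cv2.imwrite("pics/wb.png",cv2.cvtColor(cv2.resize(np.hstack([s["frame"] for s in W]),(800,300),interpolation=cv2.INTER_AREA),cv2.COLOR_RGB2BGR))
```

```text
[0.53125446 0.15918274 0.5456628 ] [ 5.30031157e+00  9.75536167e+00  7.11484197e+01 -6.17339032e-03
  9.91100591e+01  9.53502100e+01] 4.5583
funnel_stem [([268.0, 155.0], 0.9), ([241.0, 216.0], 0.9), ([234.0, 81.0], 0.86)]
beaker_mouth []
funnel_foot [([241.0, 218.0], 0.87), ([266.0, 155.0], 0.82), ([236.0, 82.0], 0.76)]
expect [[266.27832967 164.84337636]
 [269.80176545 156.64681745]]
[0.47084629 0.1294782  0.48628817] [1.94361937e+00 9.17753953e-01 8.93719791e+01 3.06463653e-03
 8.96113748e+01 9.19623409e+01] 5.2083
funnel_stem [([203.0, 34.0], 0.91), ([239.0, 115.0], 0.78), ([218.0, 192.0], 0.66)]
beaker_mouth []
funnel_foot [([219.0, 194.0], 0.81), ([240.0, 112.0], 0.71), ([203.0, 29.0], 0.57)]
expect [[231.5547658  110.7634727 ]
 [244.41680837 114.52631619]]
```

View pics/wb.png

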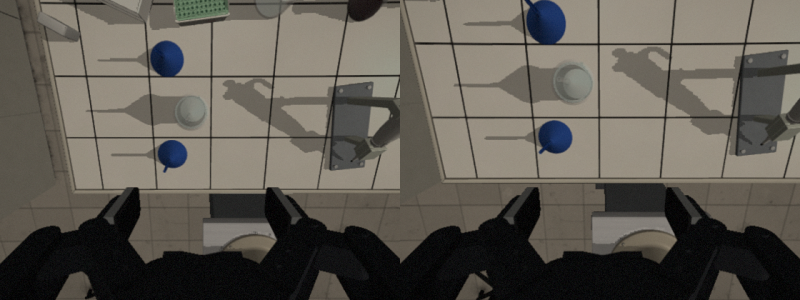

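The two views show the clear funnel on the beaker at about (190,112) and (573,83) in this half-scale mosaic, between the two blue funnels. I'll enlarge it to locate the stem and the rim.

Run:
```python
import pickle; from h import *
W=pickle.load(open("w.pkl","rb"))
T=arm.snapshot("scene");
def crop(s,c,h=37):
    f=s["frame"][c[1]-h:c[1]+h,c[0]-h:c[0]+h]
    f=cv2.resize(f,None,fx=400/(2*h),fy=400/(2*h),interpolation=cv2.INTER_CUBIC)
    f=f.astype(float);f=(f-f.min())/(f.max()-f.min())*255
    return f.astype(np.uint8)
m=np.hstack([crop(W[0],(266,155)),crop(W[1],(240,115))])
cv2.imwrite("pics/cr.png",m[...,::-1])
```

```text
(no output)
```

View pics/cr.png

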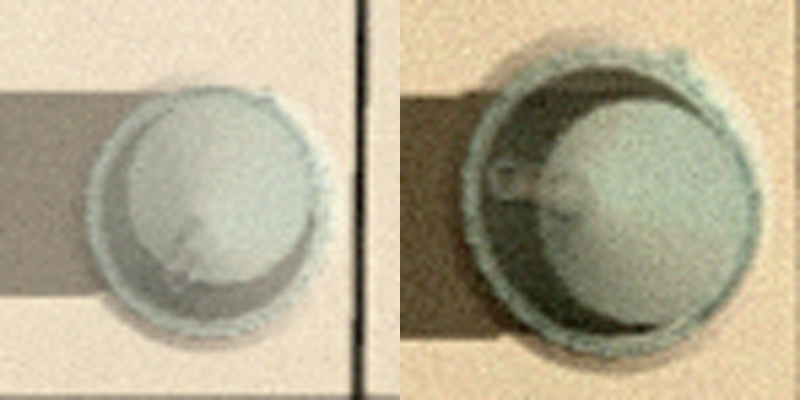

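The crops show the stem's top end at (262,168) in the first view and (222,112) in the second. The funnel rim is centred at (267.5,157) and (242,115.6).

Run:
```python
import pickle; from h import *
W=pickle.load(open("w.pkl","rb"))
print("stem top",tri([(W[0],(262.3,168.3)),(W[1],(222.4,111.7))]))
print("rim",tri([(W[0],(267.5,156.9)),(W[1],(242.2,115.6))]))
for i,(a,b) in enumerate([((262.3,168.3),(267.5,156.9)),((222.4,111.7),(242.2,115.6))]): print(atz(W[i],a,.205),atz(W[i],b,.08), W[i]["fx"])
```

```text
stem top (array([0.48352568, 0.18394513, 0.20292802]), [0.0007050965354102061, 0.000705096535410069])
rim (array([0.48389189, 0.18393993, 0.07260545]), [3.197587493656711e-05, 3.197587493654702e-05])
[0.48421861 0.1832151  0.205     ] [0.48461579 0.18357995 0.08      ] 296.03413672531747
[0.48304622 0.18413814 0.205     ] [0.48367471 0.18293925 0.08      ] 296.03413672531747
```

Run:
```python
from h import *
st=arm.get_state
x,y=.484,.1837
arm.move_pose([x,y,.30],[180,0,0])
arm.servo_line([x,y,.178],feed=.12)
arm.move_gripper(.0,20); print(st()["gripper_width"],st()["grip_force"])
arm.servo_line([x,y,.26],feed=.1)
print(st()["gripper_width"],st()["grip_force"])
arm.servo_line([.40,.04,.22],feed=.2)
arm.servo_line([.40,.04,.11],feed=.12)
print(arm.servo_line([.40,.04,.092],feed=.02,contact_N=2),st()["tool_pos"],st()["clock"])
s=arm.snapshot("scene");save(s,"placed.png")
cv2.imwrite("pics/pl.png",cv2.resize(s["frame"][150:370,130:430],(600,440),interpolation=cv2.INTER_CUBIC)[...,::-1])
```

```text
0.01056919649161207 22.43126481771469
0.010360056847698895 22.431558966636658
True [0.39996472 0.04003091 0.09755769] 11.4583
```

View pics/pl.png

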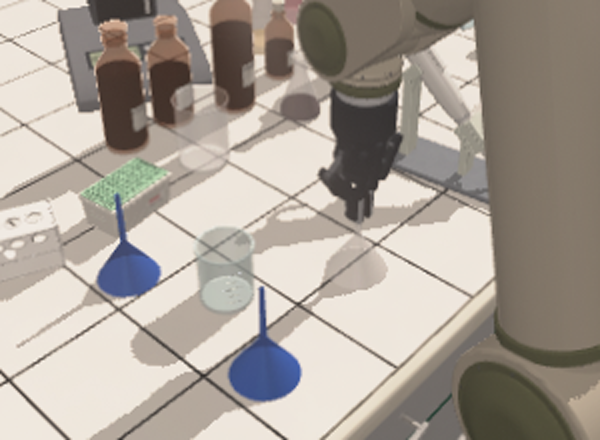

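The funnel stands upright on the bench under the gripper at (355,265), well clear of the beaker at (225,270). I'll release it and look at the pipette.

Run:
```python
from h import *
import pickle
arm.move_gripper(.085)
arm.servo_line([.40,.04,.28],feed=.25)
W=[]
for P in ([.38,-.23,.42],[.44,-.17,.42]):
    arm.move_pose(P,[180,0,0]); s=arm.snapshot("wrist"); W.append(s)
    for n in("pipette_grip","sleeve_mouth","rest","pipette_tip"):
        print(n,[(np.round(d["position"],1).tolist(),round(d["score"],2)) for d in arm.find_in("wrist",n)])
    print("exp",proj(s,[[.50,-.203,.204],[.435,-.2195,0.01]]).tolist())
pickle.dump(W,open("w2.pkl","wb"));print(arm.get_state()["clock"])
def crop(s):return cv2.resize(s["frame"][:280,180:460],(400,400),interpolation=cv2.INTER_CUBIC)
cv2.imwrite("pics/p.png",np.hstack([crop(s) for s in W])[...,::-1])
```

```text
pipette_grip []
sleeve_mouth [([284.6, 148.9], 0.82)]
rest [([284.0, 147.9], 0.65)]
pipette_tip [([268.1, 72.4], 0.92), ([283.9, 149.6], 0.63)]
exp [[258.4074737959632, 77.13770304254342], [277.785915195509, 135.09719789101968]]
pipette_grip [([316.6, 131.7], 0.61)]
sleeve_mouth [([300.2, 184.0], 0.7)]
rest [([301.9, 183.8], 0.85)]
pipette_tip [([319.1, 128.4], 0.7)]
exp [[313.32941419328665, 136.16483050984544], [310.8882710475859, 169.6090567918999]]
15.2
```

View pics/p.png

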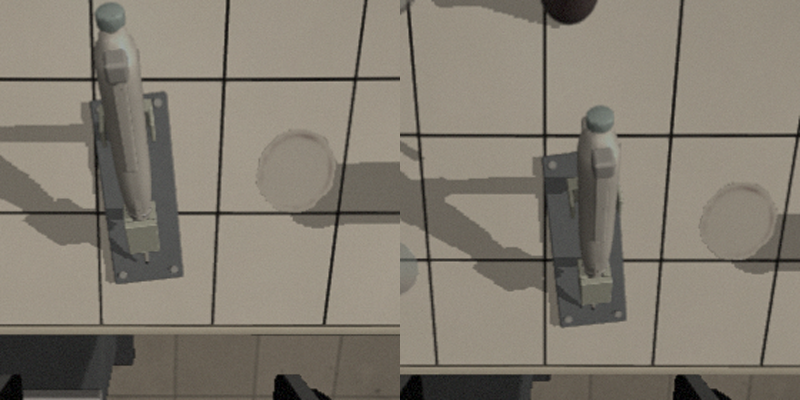

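The pipette runs from its green button, at (110,15) in the left crop and (600,118) in the right, down to the sleeve at (142,235) and (596,288). The rest's base corners are visible in both crops.

Run:
```python
from h import *
import pickle
W=pickle.load(open("w2.pkl","rb"))
P=lambda c,r:(180+c*.7,r*.7)
X=tri([(W[0],P(110,17)),(W[1],P(200,119))]);print("cap",X)
print("BL",tri([(W[0],P(116,283)),(W[1],P(162,327))])[0],"BR",tri([(W[0],P(183,275)),(W[1],P(226,319))])[0])
c0=[atz(W[0],P(*p),.01) for p in [(165,92),(183,275),(116,283)]]
c1=[atz(W[1],P(*p),.01) for p in [(143,157),(226,319),(162,327)]]
print(np.round(c0,3),np.round(c1,3))
d=c0[0]-c0[1];e=c1[0]-c1[2];print(np.degrees([np.arctan2(d[1],d[0]),np.arctan2(e[1],e[0])]))
cen=[(c0[0]+c0[2])/2,(c1[0]+c1[1])/2];print("centre",cen)
yaw=np.mean([np.arctan2(d[1],d[0]),np.arctan2(e[1],e[0])]);C=np.mean(cen,0)
rx=np.array([np.cos(yaw),np.sin(yaw),0]);ry=np.array([-rx[1],rx[0],0])
print("cap in rest",(X[0]-C)@rx,(X[0]-C)@ry)
g=X[0]-(rx+[0,0,1])*.040*.7071;print("grip from cap",g,"perp",(g-C)@ry)
G=g-ry*((g-C)@ry);print("grip est",G,"yaw",np.degrees(yaw))
for s in W: print("grip px",(proj(s,[G])[0]-[180,0])/.7)
# endpoint feasibility
import itertools
def R2rpy(R):
    from scipy.spatial.transform import Rotation as Q
    return Q.from_matrix(R).as_euler('xyz',degrees=True)
for tilt in (0,15,30):
  for phi in (-90,-60,-30,0,20,45):
    # tool z at elevation: tilt from down toward rx by tilt ; final +45
    def tool(az,t):
        f=np.array([np.cos(az),np.sin(az),0]);z=np.sin(t)*f-np.cos(t)*np.array([0,0,1.]);y=np.array([f[1],-f[0],0]);x=np.cross(y,z)
        return R2rpy(np.c_[x,y,z])
    q=arm.solve_ik([.484,.1837,.30],tool(np.radians(phi),np.radians(tilt+45)))
    q0=arm.solve_ik(G,tool(yaw,np.radians(tilt)))
    print(tilt,phi,None if q is None else np.round(q),None if q0 is None else np.round(q0))
```

```text
cap (array([ 0.55087107, -0.20522993,  0.23093895]), [0.00011193595414293665, 0.00011193595414283991])
BL [ 0.32361087 -0.18880548  0.01673798] BR [ 0.33152701 -0.27526534  0.00586068]
[[ 0.547 -0.249  0.01 ]
 [ 0.333 -0.275  0.01 ]
 [ 0.322 -0.188  0.01 ]] [[ 0.537 -0.164  0.01 ]
 [ 0.333 -0.274  0.01 ]
 [ 0.321 -0.189  0.01 ]]
[6.89862473 6.67485481]
centre [array([ 0.43429668, -0.21860332,  0.01      ]), array([ 0.43482964, -0.21918021,  0.01      ])]
cap in rest 0.11710740387460465 -0.00017848094472127166
grip from cap [ 0.52278526 -0.20857236  0.20265495] perp -0.00017848094472127686
grip est [ 0.52276417 -0.20839513  0.20265495] yaw 6.786739773254939
grip px [118.8263455   76.18056266]
grip px [198.24012106 163.85872831]
0 -90 [  25.   28.   74.  -40.   98. -154.] [-34.  25.  83.  -0.  72.  50.]
0 -60 None [-34.  25.  83.  -0.  72.  50.]
0 -30 None [-34.  25.  83.  -0.  72.  50.]
0 0 [ 12.  -2. 112. -18.  27. 115.] [-34.  25.  83.  -0.  72.  50.]
0 20 [  2.  -4. 114.  27.  30.  53.] [-34.  25.  83.  -0.  72.  50.]
0 45 [ -8.  -1. 111.  47.  50.  12.] [-34.  25.  83.  -0.  72.  50.]
15 -90 [  28.   33.   73.  -52.  104. -151.] [-38.  19.  93.  12.  58.  39.]
15 -60 [  31.   22.   91.  -62.   79. -160.] [-38.  19.  93.  12.  58.  39.]
15 -30 None [-38.  19.  93.  12.  58.  39.]
15 0 None [-38.  19.  93.  12.  58.  39.]
15 20 [ -1.  -6. 124.  77.  18.   2.] [-38.  19.  93.  12.  58.  39.]
15 45 [-14.  -2. 120.  73.  51. -13.] [-38.  19.  93.  12.  58.  39.]
30 -90 [  30.   38.   74.  -63.  111. -149.] [-43.  15. 103.  32.  47.  21.]
30 -60 None [-43.  15. 103.  32.  47.  21.]
30 -30 None [-43.  15. 103.  32.  47.  21.]
30 0 [  14.    1.  128.  212.   27. -115.] [-43.  15. 103.  32.  47.  21.]
30 20 [ -2.  -3. 132. 134.  31. -54.] [-43.  15. 103.  32.  47.  21.]
30 45 [-17.   2. 127.  95.  59. -36.] [-43.  15. 103.  32.  47.  21.]
```

```bash
cat >> h.py <<'E'
from scipy.spatial.transform import Rotation as Q
yaw=np.radians(6.8)
G=np.array([.523,-.2085,.203])
def tool(az,t):
    f=np.array([np.cos(az),np.sin(az),0]);z=np.sin(t)*f-np.cos(t)*np.array([0,0,1.]);y=np.array([f[1],-f[0],0])
    return Q.from_matrix(np.c_[np.cross(y,z),y,z]).as_euler('xyz',degrees=True).tolist()
E
python3 - <<'E'
from h import *
st=arm.get_state
o=tool(yaw,0);u=np.array([np.cos(yaw),np.sin(yaw),1])/2**.5
g=G-[0,0,.002]
arm.move_pose((g+[0,0,.1]).tolist(),o)
print("con",arm.servo_line(g.tolist(),feed=.1,contact_N=8),st()["tool_pos"])
arm.move_gripper(0,70);print(st()["gripper_width"],st()["grip_force"],st()["wrist_force"])
arm.servo_line((g+u*.125).tolist(),feed=.07)
print(st()["gripper_width"],st()["wrist_force"],st()["tool_pos"],st()["clock"])
arm.hold(.3)
s=arm.snapshot("scene");cv2.imwrite("pics/draw.png",cv2.resize(s["frame"][80:300,220:440],(440,440),interpolation=cv2.INTER_CUBIC)[...,::-1])
for a in(0,10,20):
  for P in ([.5,-.1,.42],[.484,.1837,.40],[.484,.1837,.30],[.45,0,.42]):
    q=arm.solve_ik(P,tool(np.radians(a),np.pi/4));print(a,P,None if q is None else np.round(q))
E
```

```text
con False [ 0.52323683 -0.2086554   0.20172129]
0.03113403997451481 69.00758385658264 [0.18183438 0.34631162 2.27819151]
0.03146729061033536 [ 0.34243886 -0.63402298 -0.63552705] [ 0.61063138 -0.1980497   0.28927008] 19.4667
0 [0.5, -0.1, 0.42] [-36.  -9. 100.  31.  54.  43.]
0 [0.484, 0.1837, 0.4] [ 12.  -6. 101. -12.  42. 108.]
0 [0.484, 0.1837, 0.3] [ 12.  -2. 112. -18.  27. 115.]
0 [0.45, 0, 0.42] [-24. -19. 107.  22.  51.  58.]
10 [0.5, -0.1, 0.42] [-40.  -8.  99.  38.  62.  30.]
10 [0.484, 0.1837, 0.4] [  7.  -8. 102.   4.  41.  85.]
10 [0.484, 0.1837, 0.3] [  7.  -4. 113.   5.  25.  83.]
10 [0.45, 0, 0.42] [-30. -18. 107.  32.  58.  41.]
20 [0.5, -0.1, 0.42] [-43.  -5.  97.  42.  70.  19.]
20 [0.484, 0.1837, 0.4] [  2.  -8. 102.  19.  44.  63.]
20 [0.484, 0.1837, 0.3] [  2.  -4. 114.  27.  30.  53.]
20 [0.45, 0, 0.42] [-34. -16. 106.  39.  66.  28.]
```

View pics/draw.png

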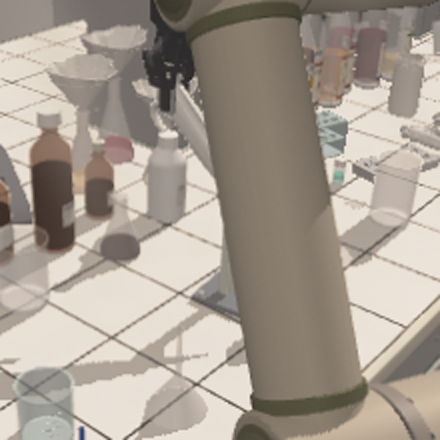

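The pipette is in the gripper at (190,120), drawn out, and the funnel stands on the bench at (180,385). Next I lift it, turn it upright and carry it above the beaker.

Run:
```python
from h import *
import pickle
st=arm.get_state
o=tool(np.radians(10),np.pi/4)
arm.servo_line([.58,-.19,.38],feed=.15)
arm.servo_line([.50,-.10,.43],feed=.15,attitude=o)
arm.servo_line([.47,.03,.43],feed=.2)
arm.servo_line([.484,.1837,.43],feed=.2)
print(st()["gripper_width"],st()["grip_force"],st()["clock"],st()["tool_pos"])
W=[arm.snapshot(c) for c in("scene","top","wrist")];pickle.dump(W,open("w3.pkl","wb"))
for c,s in zip(("scene","top","wrist"),W):
    for n in("pipette_tip","pipette_grip","beaker_mouth"): print(c,n,[(np.round(d["position"],1).tolist(),round(d["score"],2)) for d in arm.find_in(c,n)])
    print("exp tip,rim",proj(s,[[.484,.1837,.177],[.484,.1837,.08]]).round().tolist())
    save(s,c+"3.png")
a=cv2.resize(W[0]["frame"][100:320,130:350],(400,400),interpolation=cv2.INTER_CUBIC)
b=cv2.resize(W[1]["frame"][140:340,120:320],(400,400),interpolation=cv2.INTER_CUBIC)
cv2.imwrite("pics/up.png",np.hstack([a,b])[...,::-1])
```

```text
0.0315665341003584 69.62886929512024 23.3667 [0.48427275 0.18289332 0.42978031]
scene pipette_tip [([235.7, 165.9], 0.62)]
scene pipette_grip [([230.5, 164.4], 0.65), ([278.6, 200.5], 0.65)]
scene beaker_mouth [([245.3, 286.8], 0.93)]
exp tip,rim [[240.0, 237.0], [242.0, 271.0]]
top pipette_tip [([148.9, 222.0], 0.97)]
top pipette_grip [([148.8, 224.1], 0.64), ([203.5, 235.1], 0.6)]
top beaker_mouth [([202.5, 235.6], 0.71), ([352.6, 154.0], 0.22)]
exp tip,rim [[191.0, 234.0], [200.0, 236.0]]
wrist pipette_tip [([282.4, 278.2], 0.56)]
wrist pipette_grip [([282.7, 273.9], 0.69)]
wrist beaker_mouth [([282.8, 352.0], 0.65)]
exp tip,rim [[282.0, 339.0], [282.0, 345.0]]
```

View pics/up.png

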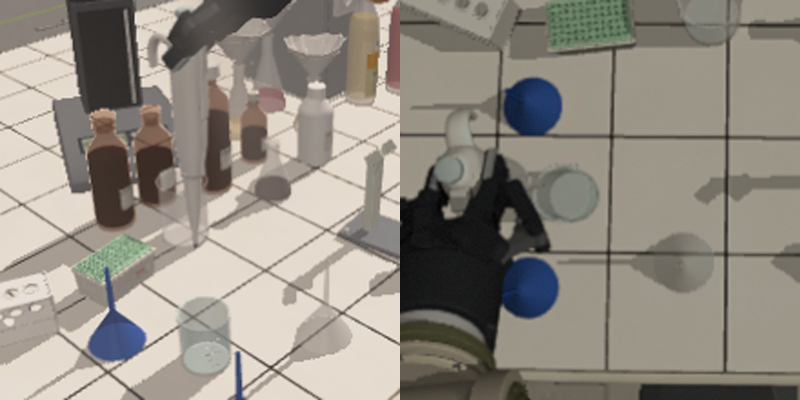

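The pipette hangs upright and held, with its tip at crop (195,246), i.e. scene pixel (237.3,235.3). The beaker rim is centred at (204,312), i.e. (242.2,271.6), as expected. The funnel stands on the bench.

Run:
```python
from h import *
import pickle
S=pickle.load(open("w3.pkl","rb"))[0]
print(atz(S,(237.3,235.3),.177),atz(S,(237.3,235.3),.182),atz(S,(242.2,271.6),.08))
st=arm.get_state
arm.servo_line([.484,.1837,.342],feed=.12)   # tip ~ 10 mm above the rim
s=arm.snapshot("scene");t=arm.snapshot("top");pickle.dump([s,t],open("w4.pkl","wb"))
print(proj(s,[[.484,.1837,.089]]),proj(t,[[.484,.1837,.089]]),st()["clock"])
a=cv2.resize(s["frame"][220:310,195:285],(400,400),interpolation=cv2.INTER_CUBIC)
b=cv2.resize(s["frame"][100:320,130:350],(400,400),interpolation=cv2.INTER_CUBIC)
cv2.imwrite("pics/low.png",np.hstack([a,b])[...,::-1])
```

```text
[0.49267605 0.18287195 0.177     ] [0.48717468 0.18752661 0.182     ] [0.48261333 0.18450452 0.08      ]
[[241.834668   268.16180179]] [[199.50793217 235.74577227]] 24.95
```

View pics/low.png

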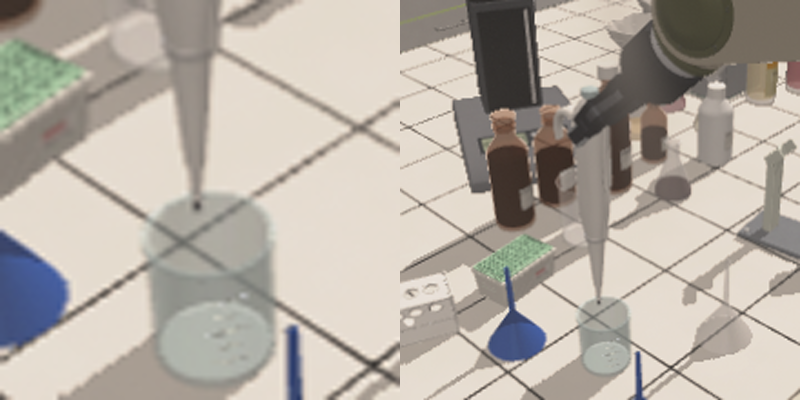

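The tip, at crop (197,207), i.e. scene pixel (239.3,266.6), is just above the rim and a few mm off the expected (241.8,268.2). I'll shift it by the measured offset and lower it about 25 mm below the rim.

Run:
```python
from h import *
import pickle
s=pickle.load(open("w4.pkl","rb"))[0]
T=atz(s,(239.3,266.6),.089);d=np.clip(T[:2]-[.484,.1837],-.008,.008);print(T,d)
p=np.array([.484,.1837])-d
arm.servo_line([*p,.342],feed=.05)
print(arm.servo_line([*p,.307],feed=.05,contact_N=4))
arm.hold(.5);st=arm.get_state();print(st["tool_pos"],st["wrist_force"],st["grip_force"],st["clock"])
s=arm.snapshot("scene")
a=cv2.resize(s["frame"][220:310,195:285],(400,400),interpolation=cv2.INTER_CUBIC)
b=cv2.resize(s["frame"][100:320,130:350],(400,400),interpolation=cv2.INTER_CUBIC)
cv2.imwrite("pics/in.png",np.hstack([a,b])[...,::-1])
print(proj(s,[[.484,.1837,.054]]))
```

```text
[0.49249609 0.18379124 0.089     ] [8.0000000e-03 9.1236488e-05]
False
[0.47600412 0.18360785 0.30706422] [ 0.09871645  0.06038523 -1.2282237 ] 69.63002443313599 26.6083
[[242.63848684 279.7042011 ]]
```

View pics/in.png

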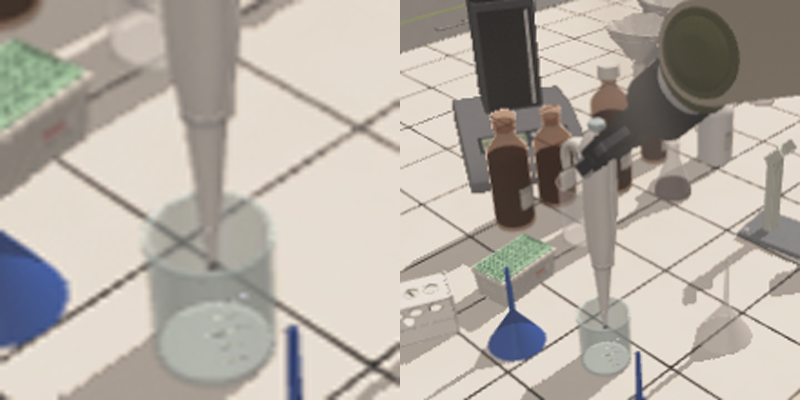

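The tip is inside the beaker at (213,265), i.e. scene pixel (242.9,279.6), on the expected centre point. It is clear of the wall and bottom, so I'm handing in.

```bash
python3 -c "
from plant import arm
print(arm.finish_job())"
```

```text
the job is handed in; nothing more can be done
None
```

The job is handed in, with no verdict returned: the funnel stands mouth down on the bench, and the pipette is held upright with its tip about 25 mm below the small beaker's rim, near its centre.

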